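Brake lever check on a trolley push bar

ROBOT

A 6-joint arm with a two-finger parallel gripper is mounted at the origin on the work surface. World frame = base frame: x ahead of the robot, y to its left, z up, the work surface at z = 0. Lengths are in m, angles in rad, forces in N, time in s.
With the tool pointing down it reaches from about 0.425 to 0.95 m from the base axis. Payload 3.5 kg.
Tool frame: the origin (TCP) lies midway between the tips of the shut fingers; the grasp point (between the pads) lies 19 mm behind it; z points along the fingers, y is the line along which they close (so a half turn about z gives the same grasp; the last joint's range is limited). The gripper opens to 85 mm and grips with 20 to 120 N. Pads are 22 mm wide; open, the fingers measure 114 mm over their backs; the gripper's body (76 mm by 85 mm) begins 54 mm behind the grasp point. The pads swing forward as they close: fully open they stand 13 mm farther back than shut.
Start: joints at [-1.333, 0.286, 1.577, -0, 1.279, -0.15], TCP at [0.255, -0.625, 0.206] pointing down, gripper open.
Joint ranges: [-2.77, 2.77], [-0.9, 2.22], [0.21, 2.48], [-1.53, 4.67], [0.24, 2.81], [-2.84, 2.84]. Speed limits (rad/s): [2.79, 2.79, 3.14, 3.14, 3.14, 3.14].

INTERFACE

Orientations are given as a unit quaternion [x, y, z, w].
In Python, from plant import get_state, read_camera, ctrl gives the robot as it stands.
- The arm moves only by the shell command python3 -m crank 'ROWS' [FORCE]. ROWS is JSON, a list of rows, each a list of 3 entries, a list of its own where there are three numbers: the shift along the tool's x, y, z in mm, then the turn about the tool's z in degrees, then the closure in counts, from 0 (fully open) to 255 (shut). In form: [[[tx, ty, tz], yaw, claw], ...]. A call has 1 to 10 rows; each row is the pose to reach, as a shift and turn from the pose commanded when the call began, along the tool's axes at that moment; what a row does not reach only later rows make up. A row lasts 1/10 s, in which the tool goes at most 50 mm and 8.59 degrees, less where a joint would pass 70% of its speed; a pose out of reach is approached as far as the arm can. A call with a gripper value outside its range is refused whole. The fingers move at their own pace and stop on an object; FORCE is the grip in N (left out, the last holds). Time passes only in rows, so rows that repeat a pose let the fingers close. It gives the time, the measured TCP pose, the force, the opening and the grip force at its end, in the units of the state.
- get_state(): the state, without advancing time (a new reading comes with each control period).
- read_camera(name): name is "scene" or "top" or "wrist"; returns a dict with "frame" (480x640x3 uint8, blue, green, red), "range_z" (480x640 float32, m along the optical axis (not along the pixel's ray), 0 where there is no reading), "vfov" (degrees; the focal length in pixels is half the picture's height over the tangent of half this angle, whatever the lens; pixels are square), "cx", "cy" (the principal point, pixels), "origin" and "orientation" of the camera in the world. Camera axes: x right, y down, z forward; pixel columns grow to the right and rows downward; lengths in m; the calibration is good to about 2 mm. A picture is of the moment at which its call begins.
- ctrl.sign_off(): hands the job in; it is judged then, once.
The state is a dict: "time": time; "qpos": joint angles; "dq": joint speeds; "joint_efforts": joint torques, N m; "eef_pos": TCP position; "tcp_rot": TCP orientation; "contact_force": force on the tool from outside, world axes, zero at the start; "wrist_torque": the same for the moment, N m; "opening": opening from 0.0 (shut) to 1.0 (fully open); "finger_force": force on a finger pad.
Only numpy, scipy, OpenCV 4.12 (cv2) and the standard library are available. Lean on these libraries where they do the work, as an engineer would, in place of code of your own. Each camera call takes 0.05 s, during which the arm holds its last target. There are 200 camera calls.

TASK

The push bar of the studio's stock trolley is clamped up on the painting table. Check its brake: with the backs of the fingers, press the red lever in towards the bar until it comes up against its stop, short of the bar, hold it there for two seconds, then let it spring fully back out and move clear. Press only from the outside, firmly but without ramming it; do not grip the lever or touch the bar, and leave the black lever and the painting things where they are.

Things in the scene. Friction and masses are not known exactly. Their poses are not given: they have to be found in the camera images.
- push_bar: Fixed aluminium tube, 30 mm in diameter, 540 mm long, along the body's y axis, its axis 150 mm above the table. Origin: on the table under its middle. Wooden clamp blocks at y = +-235 mm, 55 (x) x 36 (y) mm, tops 179 mm high with bolts, feet 120 x 75 x 18 mm. Both levers stand out on the body's -x side, towards the robot, and are pressed towards +x.
- brake_perch: Dark steel clamp on the bar that carries the red lever: collar 42 mm in diameter, 30 mm along the bar. Origin on the bar's axis, 150 mm up, axes parallel to push_bar's. The upright pivot pin is 34 mm from it along -x, 36 mm tall. Red may be nearer either end of the bar; both blades run from their pivots towards the bar's -y end.
- brake_lever (a joint): Red lever's angle, rad: 0 sprung fully out (blade leans 0.38 rad off the bar), 0.32 at its rigid stop (0.06 rad; 18 mm of air left between knob and tube). Blade 12 mm thick, 14 mm high, centred at bar-axis height; end knob 18 mm across, 18 high, 128 mm from the pivot. Sprung: at the pad about 2.3 N to start, 7 N at the stop.
- brake_lever_pad (a point): Best pressing point: centre of the red blade's section, 105 mm from the pivot, 23 mm short of the knob's centre. Moves with the lever, about 33 mm from out to stop. y points along the blade to the pivot, x square from the blade towards the bar (the way to press), z up. The blade's outer face is at x = -6 mm.
- lock_lever (a joint): The black lever, of the same shape, size and spring as the red one, on a perch of its own on the same bar 190 to 240 mm from the red one's. Same meaning of the angle. Leave it alone.
- lock_lever_pad (a point): The same point on the black lever as brake_lever_pad on the red one.
- paint_jar: Closed jar of red paint, 64 mm in diameter, 75 mm high, standing loose beyond the bar. Origin: centre of its underside.
- paint_tin: White paint tin with a blue band, 100 mm in diameter, 120 mm high, standing loose beyond the bar. Origin: centre of its underside.
- clay_bowl: Terracotta bowl, 116 mm across the rim, 55 mm high, standing loose beyond the bar. Origin: centre of its underside.
- paint_brush: Flat paint brush, 200 x 42 x 20 mm, lying loose on the table on the robot's side of the bar, roughly parallel to it. It lies along its own x axis, handle to -x. Origin: its middle, on the table.

How it is judged:
By the outcome, as a careful person would: the job done as asked, in the order asked, and still so for the second after the job is handed in, with the robot touching nothing.
It also fails if it takes over 37 s, if anything falls off the work surface, if the arm or the gripper's body presses on something with over 40 N, if the wrist force passes 120 N, or if a joint passes its speed limit or range.

## Working session

There is one attempt and no reset: what is moved stays moved. The work goes in short steps, Python scripts to look and compute and a shell command to move; the robot and the scene stay as the last step left them, time stands still between calls to the robot, and variables do not carry over. Pictures are saved under pics/ and viewed, at most 10 in all, crops included, and the job is handed in when it is done.

```bash
ls; mkdir -p pics; cat > h.py <<'E'
import numpy as np,cv2
from scipy.spatial.transform import Rotation as R
from plant import get_state,read_camera,ctrl
def cam(n):
    c=read_camera(n); c['f']=240/np.tan(np.radians(c['vfov'])/2); c['R']=R.from_quat(c['orientation']).as_matrix(); c['o']=np.array(c['origin']); return c
def pts(c,v,u):
    z=c['range_z'][v,u]; d=np.stack([(u-c['cx'])/c['f']*z,(v-c['cy'])/c['f']*z,z],-1); return d@c['R'].T+c['o']
def ray(c,u,v,h):
    d=c['R']@np.array([(u-c['cx'])/c['f'],(v-c['cy'])/c['f'],1]); return c['o']+d*(h-c['o'][2])/d[2]
E
python3 - <<'E'
from h import *
s=get_state(); print(s)
a=cam('top');b=cam('scene')
print(a['o'],b['o'],a['f'])
cv2.imwrite('pics/top.png',a['frame']);cv2.imwrite('pics/scene.png',b['frame'])
E
```

```text
pics
{'time': 0.0, 'qpos': array([-1.33301255e+00,  2.87216944e-01,  1.57820971e+00,  3.89789453e-06,
        1.27859938e+00, -1.50036769e-01]), 'dq': array([-0.00049905,  0.00280404,  0.00017209, -0.00194514,  0.00190085,
        0.000492  ]), 'joint_efforts': array([ 1.95426233e-03, -4.05980480e+01, -2.92623639e+01, -1.99525670e-05,
        5.83407222e-03, -4.02653015e-06]), 'eef_pos': array([ 0.25509711, -0.62415062,  0.20499536]), 'tcp_rot': array([ 9.81257622e-01,  1.92696648e-01, -5.14994085e-05, -1.21559965e-03]), 'contact_force': array([0.52611987, 0.16650433, 0.14810243]), 'wrist_torque': array([-0.01996961, -0.01970386,  0.01191758]), 'finger_force': 0.0, 'opening': 1.0019888320310129}
[0.52079736 0.02841178 0.95653728] [ 0.9086492  -0.33955313  0.79485432] 474.8875108538648
```

View pics/top.png

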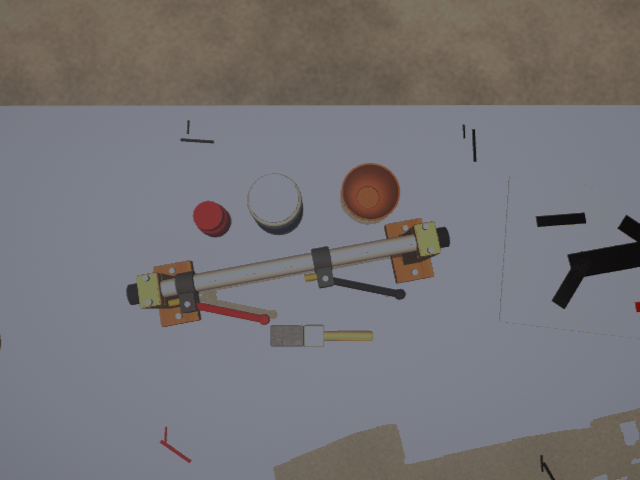

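View pics/scene.png

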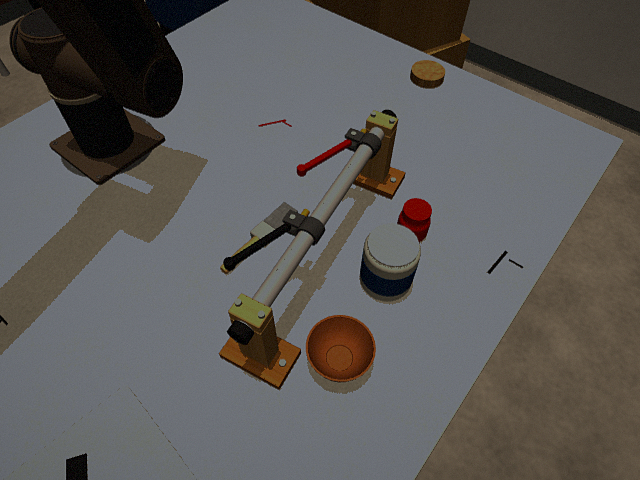

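The top view shows the red lever on the left: pivot at about (188,303), knob at (265,319). The black one is in the middle, with its knob at (400,294). The brush is at (320,336). The jar, tin and bowl are beyond the bar, clear of the approach side.

```bash
cat > m.py <<'E'
from h import *
def red(c): 
    h=cv2.cvtColor(c['frame'],cv2.COLOR_BGR2HSV); return (((h[...,0]<6)|(h[...,0]>174))&(h[...,1]>180)&(h[...,2]>70)).astype(np.uint8)
E
python3 - <<'E'
from m import *
for n in ('top','scene'):
    c=cam(n); m=red(c); k,l,st,ce=cv2.connectedComponentsWithStats(m)
    for i in range(1,k):
        if st[i,4]<60: continue
        v,u=np.where(l==i); p=pts(c,v,u); ok=c['range_z'][v,u]>0; p=p[ok]
        print(n,st[i],p.mean(0).round(4),np.percentile(p[:,2],[5,50,95]).round(3))
        q=p[(p[:,2]>.15)&(p[:,2]<.165)]
        if len(q)>50:
            mu=q[:,:2].mean(0); w=np.linalg.svd(q[:,:2]-mu)[2][0] if len(q)<3000 else 0
            if w[1]<0: w=-w
            t=(q[:,:2]-mu)@w; print(' dir',w,np.degrees(np.arctan2(w[1],w[0])),'ends',mu+w*t.min(),mu+w*t.max(),t.max()-t.min())
    if n=='top':
        for a,h in (((265,319),.159),((188,303),.168),((325,279),.168),((400,294),.159)): print(a,ray(c,*a,h))
        # bar: depth points near top z .15-.168, bright
        v,u=np.mgrid[200:330,120:460]; v=v.ravel();u=u.ravel(); p=pts(c,v,u); g=c['frame'][v,u].astype(int)
        s=(abs(p[:,2]-.164)<.004)&(g.min(1)>110); p=p[s]; print(len(p))
        f=cv2.fitLine(p[:,:2].astype(np.float32),cv2.DIST_HUBER,0,.01,.01).ravel(); print('bar',f)
E
```

```text
(265, 319) [0.50346418 0.11273434 0.159     ]
(188, 303) [0.52955478 0.2392283  0.168     ]
(325, 279) [0.56930383 0.01322511 0.168     ]
(400, 294) [ 0.5449619  -0.11207062  0.159     ]
2449
bar [ 0.18460515 -0.98281276  0.59427565  0.06546674]
scene [297 140  54  31 298] [0.5169 0.1679 0.1566] [0.154 0.157 0.159]
 dir [0.20394902 0.97898151] 78.23201715630248 ends [0.50471648 0.10934908] [0.53080718 0.23458778] 0.12792754515843063
scene [403 198  29  23 492] [0.6987 0.2346 0.0751] [0.073 0.075 0.077]
scene [399 212  31  20 148] [0.7079 0.2165 0.0491] [0.045 0.049 0.054]
```

Both views agree: pivot near (0.529, 0.239), blade direction about 78.4°, and the lean off the bar is close to 0.38 rad. I'm setting out with the fingers shut and tool y turned to the pressing direction.

```bash
python3 -m crank '[[[320,-273,-15],-57,255],[[320,-273,-15],-57,255],[[320,-273,-15],-57,255],[[320,-273,-15],-57,255],[[320,-273,-15],-57,255],[[320,-273,-15],-57,255],[[320,-273,-15],-57,255],[[320,-273,-15],-57,255],[[320,-273,-15],-57,255],[[320,-273,-15],-57,255]]' 40
python3 -m crank '[[[390,-88,0],0,255],[[390,-88,0],0,255],[[390,-88,0],0,255],[[390,-88,0],0,255],[[390,-88,0],0,255],[[390,-88,0],0,255],[[390,-88,0],0,255],[[390,-88,0],0,255],[[390,-88,0],0,255],[[390,-88,0],0,255]]'
python3 - <<'E'
from m import *
s=get_state(); print(s['time'],s['eef_pos'],R.from_quat(s['tcp_rot']).as_matrix().round(3),s['opening'],s['contact_force'],s['qpos'])
for n in ('wrist','top'):
    c=cam(n); cv2.imwrite(f'pics/{n}2.png',c['frame'])
    print(c['o'],c['f'],ray(c,320,240,.157))
E
```

```text
time: 1.2
eef_pos: [0.4492, -0.2486, 0.2216]
tcp_rot: [0.769, 0.639, 0.0, 0.0]
contact_force: [0.1, -1.3, 0.6]
opening: 0.001
finger_force: 0.0
time: 2.2
eef_pos: [0.4348, 0.1486, 0.2212]
tcp_rot: [0.77, 0.638, -0.0, 0.0]
contact_force: [0.1, -0.3, 0.7]
opening: 0.0
finger_force: 0.0
2.2 [0.43478542 0.14860042 0.22121024] [[ 0.185  0.983 -0.   ]
 [ 0.983 -0.185 -0.001]
 [-0.001 -0.    -1.   ]] 1.5402005191756807e-05 [ 0.0549563  -0.32494244  0.74425608] [ 1.08477778e-01 -2.19175845e-01  2.06865134e+00 -9.29831753e-04
  1.29251314e+00  2.94713009e-01]
[0.45005848 0.22867926 0.38901705] 353.77449832632084 [0.4350121  0.15152773 0.157     ]
[0.52079736 0.02841178 0.95653728] 474.8875108538648 [0.63624243 0.02138049 0.157     ]
```

View pics/wrist2.png

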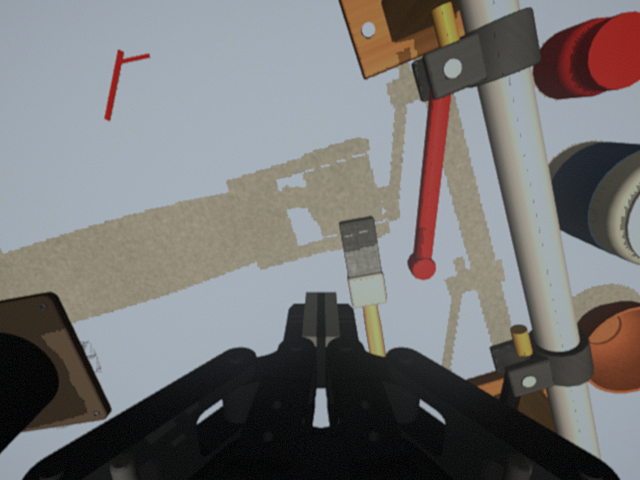

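View pics/top2.png

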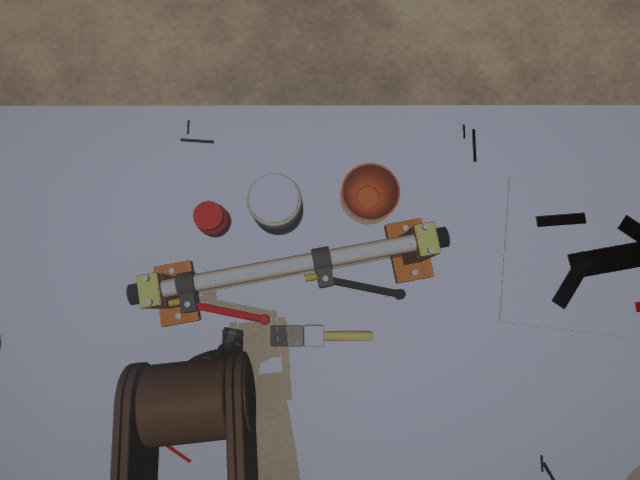

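The wrist view shows the knob at (423,267), the pivot bolt at (453,68) and the shut finger tips around (322,293). Next I measure from this picture, including the finger profile.

```bash
python3 - <<'E'
from m import *
s=get_state(); T=R.from_quat(s['tcp_rot']).as_matrix()
c=cam('wrist'); m=red(c); k,l,st,ce=cv2.connectedComponentsWithStats(m)
i=l[200,430]; v,u=np.where(l==i); p=pts(c,v,u); p=p[abs(p[:,2]-.156)<.006]; print(st[i],len(p),np.percentile(p[:,2],[5,50,95]))
f=cv2.fitLine(p[:,:2].astype(np.float32),cv2.DIST_HUBER,0,.01,.01).ravel(); print('blade',f,np.degrees(np.arctan(f[1]/f[0])))
t=(p[:,:2]-f[2:])@f[:2]; print('ends',f[2:]+f[:2]*t.min(),f[2:]+f[:2]*t.max())
print('knob',ray(c,423,266,.159),'pivot',ray(c,453,68,.168))
# finger profile in tool frame
for r in range(286,380,6):
    u=np.arange(270,375); q=(pts(c,np.full_like(u,r),u)-s['eef_pos'])@T*1000; g=(c['range_z'][r,u]>0)&(q[:,2]>-120)&(q[:,2]<20)&(abs(q[:,0])<60)
    if g.sum(): a=q[g]; print(r,'y',a[:,1].min().round(),a[:,1].max().round(),'z at ends',a[0,2].round(),a[-1,2].round(),'mid',a[len(a)//2].round())
E
```

```text
[     0      0    640    480 302620] 12350 [0.15149772 0.15704506 0.16158526]
blade [ 0.21847996 -0.97584146  0.56162596  0.14688386] -77.380226
ends [0.53221501 0.27824796] [ 0.61643903 -0.09793891]
knob [0.50302626 0.11811988 0.159     ] pivot [0.52961458 0.24064636 0.168     ]
292 y -6.0 6.0 z at ends -30.0 -30.0 mid [ 11.   0. -29.]
298 y -6.0 7.0 z at ends -35.0 -35.0 mid [ 11.   0. -35.]
304 y -12.0 12.0 z at ends -32.0 -33.0 mid [ 12.   0. -41.]
310 y -13.0 14.0 z at ends -39.0 -38.0 mid [ 12.   0. -46.]
316 y -13.0 14.0 z at ends -42.0 -41.0 mid [ 10.   0. -49.]
322 y -13.0 14.0 z at ends -48.0 -46.0 mid [ 11.   0. -54.]
328 y -13.0 13.0 z at ends -52.0 -53.0 mid [ 11.   0. -58.]
334 y -13.0 13.0 z at ends -55.0 -56.0 mid [ 10.   0. -60.]
340 y -13.0 13.0 z at ends -68.0 -66.0 mid [  9.   0. -62.]
346 y -14.0 14.0 z at ends -70.0 -70.0 mid [  7.   0. -63.]
352 y -16.0 17.0 z at ends -67.0 -66.0 mid [  5.   0. -64.]
358 y -17.0 18.0 z at ends -69.0 -70.0 mid [  1.   1. -62.]
364 y -16.0 18.0 z at ends -72.0 -71.0 mid [ -1.   1. -63.]
370 y -15.0 17.0 z at ends -82.0 -76.0 mid [ -3.   1. -63.]
376 y -14.0 15.0 z at ends -84.0 -89.0 mid [ -5.   1. -63.]
```

```bash
python3 - <<'E'
from m import *
s=get_state(); T=R.from_quat(s['tcp_rot']).as_matrix()
c=cam('scene')
v,u=[a.ravel() for a in np.mgrid[0:480,0:640]]
q=(pts(c,v,u)-s['eef_pos'])@T*1000; g=(c['range_z'][v,u]>0)&(abs(q[:,0])<40)&(abs(q[:,1])<40)&(q[:,2]<40)&(q[:,2]>-120)
a=q[g]; 
for z in range(-100,30,6):
    b=a[(a[:,2]>=z)&(a[:,2]<z+6)]
    if len(b): print(z,len(b),b.min(0).round()[:2],b.max(0).round()[:2])
# projection of the TCP
for d in ([0,0,0],[0,0,-30]):
    x=c['R'].T@(s['eef_pos']+T@(np.array(d)/1000)-c['o']); print(c['cx']+c['f']*x[0]/x[2],c['cy']+c['f']*x[1]/x[2])
cv2.imwrite('pics/s2.png',cv2.resize(c['frame'][40:240,200:460],None,fx=3,fy=3))
w=cam('wrist'); x=w['R'].T@(s['eef_pos']-w['o']); print('wr',w['cx'],w['cy'],w['cx']+w['f']*x[0]/x[2],w['cy']+w['f']*x[1]/x[2])
E
```

```text
-100 89 [-17. -39.] [12. 40.]
-94 94 [-17. -40.] [12. 38.]
-88 58 [-13. -40.] [ 8. 40.]
-82 109 [-14. -38.] [12. 40.]
-76 80 [-13. -33.] [13. 34.]
-70 24 [-13. -27.] [ 9. 28.]
-64 27 [-11.  -9.] [-4. 17.]
-58 42 [-12.  -6.] [ 7. 16.]
-52 42 [-11.  -4.] [ 7. 17.]
-46 41 [-11. -12.] [ 7. 17.]
-40 42 [-11. -13.] [ 6. 17.]
-34 24 [-11.  -5.] [ 5. 14.]
-28 9 [-10.  -5.] [7. 9.]
281.1620821120356 115.64509574712663
280.2146867949203 102.23082246370541
wr 320.6216185627984 238.88095227500165 320.2942669100398 284.5357057445007
```

View pics/s2.png

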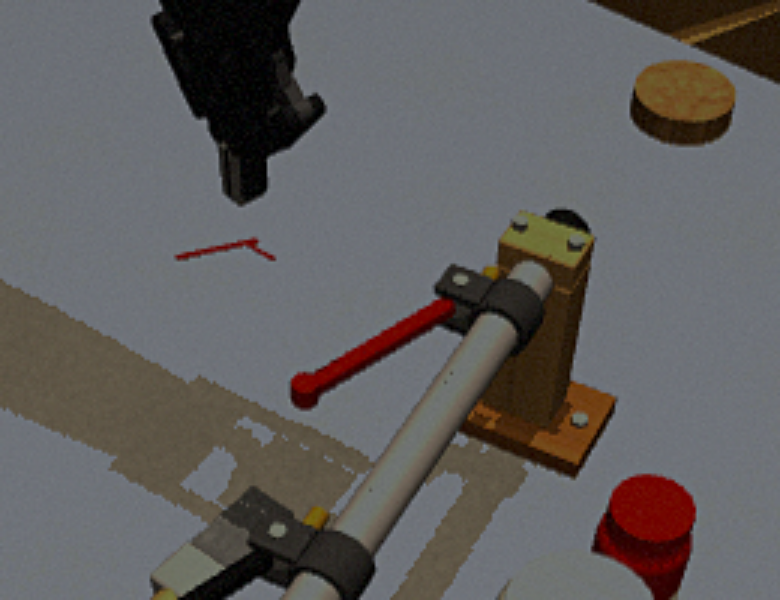

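The scene crop shows the shut finger tips at about crop (243,203). Both cameras put the tips about 27 mm behind the reported TCP, and the ±13 mm finger backs begin about 35 mm behind it. I'll set the height so the blade (z = 0.150) meets the full-thickness backs, which puts the reported TCP z at about 0.105, then recheck up close.

```bash
python3 -m crank '[[[6,25,40],1,255],[[6,25,80],1,255],[[6,25,116],1,255],[[6,25,116],1,255],[[6,25,116],1,255]]'
python3 - <<'E'
from m import *
s=get_state(); T=R.from_quat(s['tcp_rot']).as_matrix(); print(s['eef_pos'])
c=cam('scene'); v,u=[a.ravel() for a in np.mgrid[0:480,0:640]]
q=(pts(c,v,u)-s['eef_pos'])@T*1000; g=(c['range_z'][v,u]>0)&(abs(q[:,0])<25)&(abs(q[:,1])<20)&(q[:,2]<10)&(q[:,2]>-60)&(c['frame'][v,u].max(1)<60)
a=q[g]
for z in range(-60,10,5):
    b=a[(a[:,2]>=z)&(a[:,2]<z+5)]
    if len(b): print(z,len(b),b.min(0).round()[:2],b.max(0).round()[:2])
w=cam('wrist')
im=np.hstack([cv2.resize(c['frame'][70:220,220:420],(400,300)),cv2.resize(w['frame'][100:400,220:620],(400,300))])
cv2.imwrite('pics/c3.png',im)
E
```

```text
time: 2.95
eef_pos: [0.4607, 0.1488, 0.1057]
tcp_rot: [0.776, 0.63, -0.0, -0.0]
contact_force: [0.5, 0.2, 0.6]
opening: 0.0
finger_force: 0.0
[0.46065981 0.14878882 0.10567758]
-60 17 [-11.  -6.] [-4. 15.]
-55 19 [-11.  -4.] [ 5. 17.]
-50 24 [-11.  -5.] [ 6. 16.]
-45 25 [-11. -10.] [ 8. 16.]
-40 22 [-11. -10.] [ 5. 16.]
-35 16 [-11.  -4.] [ 3. 14.]
-30 4 [-9. -2.] [-5.  9.]
```

View pics/c3.png

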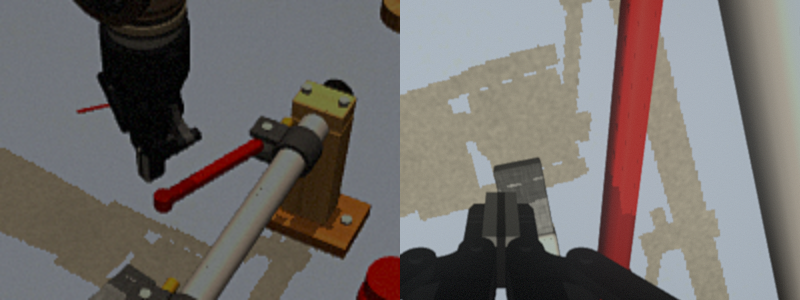

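The close-up shows the tip (left panel at (150,180)) just short of the red blade, with the knob clear of the finger. I'm approaching gently to find contact.

```bash
python3 -m crank '[[[0,10,0],0,255],[[0,18,0],0,255],[[0,23,0],0,255],[[0,25,0],0,255],[[0,25,0],0,255]]'
python3 -m crank '[[[0,2,0],0,255],[[0,3,0],0,255],[[0,4,0],0,255],[[0,5,0],0,255],[[0,5,0],0,255]]'
python3 - <<'E'
from h import *
s=get_state();p=s['eef_pos'][:2]; T=R.from_quat(s['tcp_rot']).as_matrix()[:2,:2]; P=np.array([.5296,.240])
print(s['contact_force']@R.from_quat(s['tcp_rot']).as_matrix())
for th in np.arange(0.04,.45,.04):
    A=np.array([[np.cos(th),-np.sin(th)],[np.sin(th),np.cos(th)]])
    print(th.round(2),(T.T@(P+A@(p-P)-p)*1000).round(1),-np.degrees(th).round(1))
E
```

```text
time: 3.55
eef_pos: [0.4853, 0.1445, 0.1055]
tcp_rot: [0.776, 0.631, -0.0, -0.0]
contact_force: [0.2, -0.7, 0.9]
opening: -0.001
finger_force: 0.0
time: 4.05
eef_pos: [0.4892, 0.1437, 0.1052]
tcp_rot: [0.776, 0.631, -0.001, -0.001]
contact_force: [-2.7, -0.8, 1.5]
opening: 0.003
finger_force: 1.3
[-1.28862116 -2.45039386 -1.50041627]
0.04 [-0.7  4.1] -2.3
0.08 [-1.3  8.3] -4.6
0.12 [-1.6 12.4] -6.9
0.16 [-1.9 16.6] -9.2
0.2 [-1.9 20.8] -11.5
0.24 [-1.8 24.9] -13.8
0.28 [-1.5 29.1] -16.0
0.32 [-1.  33.3] -18.3
0.36 [-0.4 37.4] -20.6
0.4 [ 0.4 41.5] -22.9
0.44 [ 1.3 45.6] -25.2
```

Contact came where predicted, at -2.5 N. Now I press along the arc to just short of the stop.

```bash
python3 -m crank '[[[-0.7,4,0],-2.3,255],[[-1.3,8,0],-4.6,255],[[-1.6,12,0],-6.9,255],[[-1.9,16,0],-9,255],[[-1.9,20,0],-11.2,255],[[-1.9,23,0],-12.8,255],[[-1.7,26,0],-14.4,255],[[-1.5,28,0],-15.6,255],[[-1.5,29,0],-16,255],[[-1.5,29,0],-16,255]]'
python3 - <<'E'
from h import *
s=get_state(); print(s['contact_force']@R.from_quat(s['tcp_rot']).as_matrix())
E
```

```text
time: 5.05
eef_pos: [0.5161, 0.1367, 0.1052]
tcp_rot: [0.68, 0.733, -0.001, -0.002]
contact_force: [-6.1, 1.0, 2.9]
opening: -0.004
finger_force: 3.1
[ 1.47398285 -6.06589489 -2.8619717 ]
```

```bash
python3 -m crank '[[[0.2,1,0],-0.6,255],[[0.3,2,0],-1.1,255],[[0.4,3,0],-1.7,255],[[0.5,4,0],-2.2,255],[[0.5,4,0],-2.2,255]]'
python3 -m crank '[[[0,1,0],0,255],[[0,1,0],0,255]]'
python3 -m crank '[[[0,1,0],0,255],[[0,1,0],0,255]]'
```

```text
time: 5.55
eef_pos: [0.52, 0.1362, 0.1052]
tcp_rot: [0.666, 0.746, -0.003, -0.001]
contact_force: [-6.7, -2.4, 4.6]
opening: -0.005
finger_force: 3.5
time: 5.75
eef_pos: [0.5209, 0.1363, 0.1052]
tcp_rot: [0.666, 0.746, -0.003, -0.001]
contact_force: [-5.4, -2.5, 4.1]
opening: 0.001
finger_force: 3.6
time: 5.95
eef_pos: [0.5215, 0.1363, 0.1052]
tcp_rot: [0.666, 0.746, -0.003, -0.002]
contact_force: [-8.3, -4.1, 5.8]
opening: -0.001
finger_force: 4.3
```

```bash
python3 -m crank '[[[0,1,0],0,255],[[0,1,0],0,255]]'
python3 -m crank '[[[0,1,0],0,255],[[0,1,0],0,255]]'
python3 -m crank '[[[0,1,0],0,255],[[0,1,0],0,255]]'
python3 - <<'E'
from m import *
c=cam('scene');w=cam('wrist');t=cam('top')
cv2.imwrite('pics/c4.png',np.hstack([cv2.resize(c['frame'][70:220,220:420],(400,300)),cv2.resize(w['frame'][100:400,220:620],(400,300))]))
E
```

```text
time: 6.15
eef_pos: [0.5215, 0.1363, 0.1051]
tcp_rot: [0.666, 0.746, -0.004, -0.003]
contact_force: [-10.2, -3.2, 6.3]
opening: 0.002
finger_force: 5.7
time: 6.35
eef_pos: [0.5216, 0.1363, 0.1051]
tcp_rot: [0.666, 0.746, -0.005, -0.003]
contact_force: [-12.9, -3.7, 9.0]
opening: 0.004
finger_force: 7.2
time: 6.55
eef_pos: [0.5217, 0.1363, 0.1051]
tcp_rot: [0.666, 0.746, -0.006, -0.004]
contact_force: [-16.7, -5.3, 10.2]
opening: 0.001
finger_force: 8.6
```

View pics/c4.png

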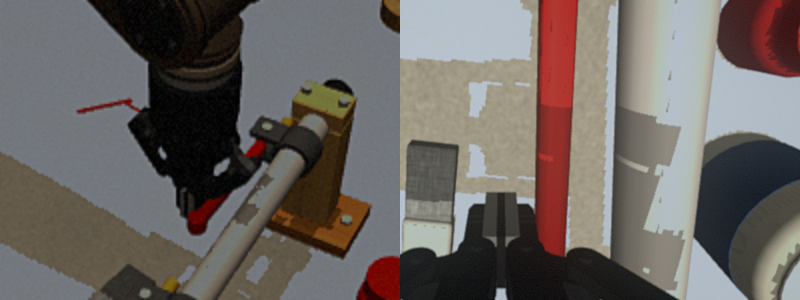

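The stop is reached: 33.3 mm of travel, with force climbing at constant position to about 17 N. Air is still visible between blade and tube, and the finger is on the blade short of the knob. Now I hold.

```bash
Z='x'; python3 -m crank '[[[0,0,0],0,255],[[0,0,0],0,255],[[0,0,0],0,255],[[0,0,0],0,255],[[0,0,0],0,255],[[0,0,0],0,255],[[0,0,0],0,255],[[0,0,0],0,255],[[0,0,0],0,255],[[0,0,0],0,255]]'
python3 -m crank '[[[0,0,0],0,255],[[0,0,0],0,255],[[0,0,0],0,255],[[0,0,0],0,255],[[0,0,0],0,255],[[0,0,0],0,255],[[0,0,0],0,255],[[0,0,0],0,255],[[0,0,0],0,255],[[0,0,0],0,255]]'
python3 -m crank '[[[0,0,0],0,255],[[0,0,0],0,255],[[0,0,0],0,255],[[0,0,0],0,255]]'
```

```text
time: 7.7
eef_pos: [0.5217, 0.1363, 0.1051]
tcp_rot: [0.666, 0.746, -0.006, -0.004]
contact_force: [-16.2, -4.8, 10.2]
opening: 0.001
finger_force: 8.5
time: 8.7
eef_pos: [0.5217, 0.1363, 0.1051]
tcp_rot: [0.666, 0.746, -0.006, -0.004]
contact_force: [-15.7, -5.1, 11.2]
opening: 0.001
finger_force: 8.5
time: 9.1
eef_pos: [0.5217, 0.1363, 0.1051]
tcp_rot: [0.666, 0.746, -0.006, -0.004]
contact_force: [-16.4, -5.5, 10.4]
opening: 0.001
finger_force: 8.5
```

```bash
python3 -m crank '[[[0,-5,0],0,255],[[1,-9,0],2.3,255],[[2,-13,0],4.6,255],[[3,-17,0],7,255],[[4.4,-21,0],9.2,255],[[6.3,-25,0],11.5,255],[[8,-29,0],13.8,255],[[10,-33,0],16,255],[[12,-38,0],18.3,255],[[13.5,-43,0],18.3,255]]'
python3 -m crank '[[[0,-8,0],0,255],[[0,-20,0],0,255],[[0,-35,0],0,255],[[0,-35,-40],0,255],[[0,-35,-80],0,255],[[0,-35,-116],0,255],[[0,-35,-116],0,255],[[0,-35,-116],0,255]]'
python3 - <<'E'
from m import *
w=cam('wrist');t=cam('top');c=cam('scene')
print('knob scan scene/top')
v,u=np.where(red(c)); p=pts(c,v,u); q=p[(p[:,2]>.15)&(p[:,2]<.165)&(p[:,0]<.6)]
mu=q.mean(0)[:2]; d=np.linalg.svd(q[:,:2]-mu)[2][0]; print(len(q),np.degrees(np.arctan(d[1]/d[0])),mu)
cv2.imwrite('pics/c5.png',np.hstack([cv2.resize(t['frame'],(400,300)),cv2.resize(w['frame'],(400,300))]))
print(abs(t['frame'].astype(int)-cv2.imread('pics/top.png')).sum(2)[200:345,120:460].__gt__(90).sum())
E
```

```text
time: 10.1
eef_pos: [0.4827, 0.1461, 0.1054]
tcp_rot: [0.776, 0.63, 0.0, 0.0]
contact_force: [0.2, 0.2, 0.1]
opening: -0.001
finger_force: 0.0
time: 10.9
eef_pos: [0.4484, 0.1535, 0.2224]
tcp_rot: [0.776, 0.63, 0.001, 0.001]
contact_force: [0.1, -0.8, -0.5]
opening: -0.002
finger_force: 0.0
knob scan scene/top
283 78.31333414783062 [0.51718476 0.16943637]
745
```

View pics/c5.png

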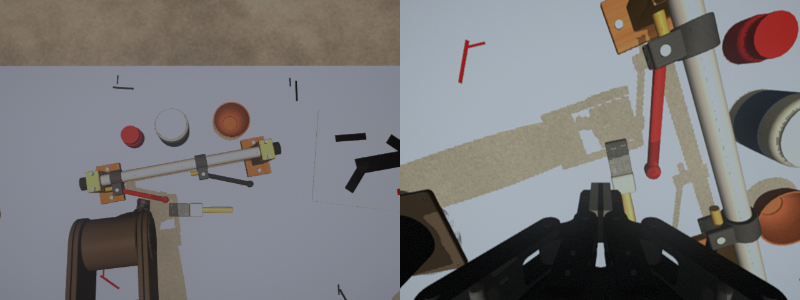

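The red lever is back out at 78.3° (78.2° before), with its knob at (165,200) in the left panel. Everything else is where it was, and the gripper is clear.

```bash
python3 -c "
from plant import ctrl; print(ctrl.sign_off())"
```

```text
the job is handed in; nothing more can be done
None
```

I pressed the red brake lever to its stop at about 17 N, held it for over 2 s and let it spring fully back out. The arm then moved clear with nothing else disturbed, and I handed the job in at about 11 s.

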